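# Seat the inner lid, take the outer lid off again

## Task

Carry the two nested lids together from the draining tray and lower them gently, without dropping them, onto the wide tin until the inner lid is fully home in its mouth, and let go. Then lift the outer lid alone straight up off it, leaving the inner lid seated and undisturbed, and finish while still holding the outer lid level in the gripper about 10 cm above the tin: do not put it down or let go. Leave the tins standing where they are and do not shift anything else on the table.

Things in the scene. Friction and masses are not known exactly. Their poses are not given: they have to be found in the camera images.
- inner_lid: Inner lid, white plastic, about 120 g, nested under the outer lid. Origin: centre of its underside, z up its axis. Round plug 84 mm in diameter from 0 to 14 mm above the origin (foot tapering to 72 mm over the lowest 7 mm), round flange 103 mm in diameter from 14 to 18 mm, then an upright flat tab on the axis up to 66 mm. Starts flat on the tray's floor.
- inner_tab (a point): Centre of the top of the inner lid's tab, 66 mm above that lid's origin. The tab is 40 mm long along the lid's x and 12 mm thick along its y. Nested, it stands up through the outer lid's hole, 28 mm proud of the collar: pinched across its thickness above the collar, it lifts both lids.
- outer_lid: Outer lid, steel, about 100 g, lying loose on the inner lid's flange (2 mm of sideways play). Origin: centre of the underside of its top plate, 18 mm above the inner lid's origin when nested. Plate 4 mm thick, 112 mm in diameter, 50 mm hole in the middle with a raised collar round it; a skirt at the edge (inside diameter 107 mm) hangs to 12 mm below the origin.
- outer_collar (a point): Centre of the top of the outer lid's collar, 20 mm above that lid's origin. The collar is a steel ring, 62 mm in outer diameter (up to 65 mm across), rising 16 mm above the plate. Pinched across its outside, fingertips near the plate and fingers straddling the tab (28 mm higher than the collar), it lifts the outer lid alone.
- canister: Wide open steel tin that the lids fit, loose, upright, empty, about 0.9 kg: 94 mm in diameter, 90 mm high, wall 3 mm, mouth 88 mm. Origin: centre of its underside, z up. With the inner lid fully home its flange lies on the rim and its origin is 76 mm above this origin, on the same axis; the outer lid's skirt then reaches 8 mm down round the outside of the rim.
- canister_rim (a point): Centre of the wide tin's mouth, at rim height, 90 mm above its origin.
- tray: Fixed square draining tray, 150 x 150 mm, floor 4 mm thick, edges 14 mm high; origin: centre of its underside on the table. The lids start nested on its floor within 15 mm of its centre.
- small_tin: Bystander: a narrower open steel tin, 66 mm in diameter, 75 mm high, too small for these lids; origin: centre of its underside.
- cup_stack: Bystander: stack of clear plastic cups, 86 mm in diameter, 148 mm high; origin: centre of its underside.
- syrup: Bystander: dark syrup bottle, 66 mm in diameter, 170 mm high; origin: centre of its underside.
- timer: Bystander: flat white kitchen timer, 55 x 60 x 18 mm; origin: centre of its underside.
- cup_lids: Bystander: low stack of plastic cup lids, 88 mm in diameter, 25 mm high; origin: centre of its underside.
- spatula: Bystander: spatula lying at the far side of the table; origin: on its underside.
- spoon: Bystander: spoon lying at the left; origin: on its underside.

How it is judged:
By the outcome, as a careful person would: the job done as asked, in the order asked, and still so for the second after the job is handed in, while the arm keeps its last pose, push and grip.
It also fails if it takes over 58 s, if anything falls off the work surface, if the arm or the gripper's body presses on something with over 40 N, if the wrist force passes 120 N, or if a joint passes its speed limit or range.

## Robot

A 7-joint arm with a two-finger parallel gripper is mounted at the origin on the work surface. World frame = base frame: x ahead of the robot, y to its left, z up, the work surface at z = 0. Lengths are in m, angles in rad, forces in N, time in s.
With the tool pointing down it reaches from about 0.4 to 0.85 m from the base axis. Payload 4.5 kg.
Tool frame: the origin (TCP) lies midway between the tips of the shut fingers; the grasp point (between the pads) lies 19 mm behind it; z points along the fingers, y is the line along which they close (so a half turn about z gives the same grasp; the last joint's range is limited). The gripper opens to 88 mm and grips with 3 to 60 N. Pads are 18 mm wide; open, the fingers measure 123 mm over their backs; the gripper's body (75 mm by 187 mm) begins 45 mm behind the grasp point.
Start: joints at [1.14, 0.689, -0.195, 1.565, 0.157, 0.902, -0.215], TCP at [0.28, -0.559, 0.239] pointing down, gripper open.
Joint ranges: [-3.01, 3.01], [-0.46, 2.08], [-1.47, 1.51], [0.13, 2.56], [-1, 4.14], [0.04, 2.09], [-2.66, 2.66]. Speed limits (rad/s): [2.57, 2.57, 3.14, 3.14, 3.14, 3.14, 3.14].

## Interface

Orientations are given as a unit quaternion [w, x, y, z].
In Python, from station import env, optics gives the robot as it stands. The module is installed in compiled form; this text tells all that it offers. Calls block until the motion is done:
- env.movep(position, orientation): joint-space move of the TCP to a pose.
- env.servo_line(position, max_speed=0.15, rot=None): straight line of the TCP; rot=None keeps the orientation; max_speed is the mean speed in m/s.
- env.goto_joints(angles): joint-space move.
- env.move_gripper(opening, effort=None): finger opening in m; effort is the grip in N (None keeps the last); returns when the fingers have stopped.
- env.wait(seconds).
- env.ik(position, orientation): joint angles nearest the present ones, or None.
- env.get_obs(): the state.
- optics.camera(name): name is "scene" or "top" or "wrist"; returns a dict with "img" (420x560x3 uint8, blue, green, red), "range_z" (420x560 float32, m along the optical axis (not along the pixel's ray), 0 where there is no reading), "vertical_fov" (degrees; the focal length in pixels is half the picture's height over the tangent of half this angle, whatever the lens; pixels are square), "cx", "cy" (the principal point, pixels), "rvec" (rotation vector, rad) and "tvec" (3), from world to camera coordinates, as OpenCV has them. Camera axes: x right, y down, z forward; pixel columns grow to the right and rows downward; lengths in m; the calibration is good to about 2 mm. A picture is of the moment at which its call begins.
A pose or a line that the arm cannot do raises env.MotionError and nothing moves.
- env.job_done(): hands the job in; it is judged then, once.
The state is a dict: "time_s": time; "joint_positions": joint angles; "joint_velocities": joint speeds; "joint_efforts": joint torques, N m; "eef_pos": TCP position; "ee_rot": TCP orientation; "contact_force": force on the tool from outside, world axes, zero at the start; "moment": the same for the moment, N m; "gripper_width": finger opening in m; "finger_force": force on a finger pad.
Only numpy, scipy, OpenCV 4.12 (cv2) and the standard library are available. Lean on these libraries where they do the work, as an engineer would, in place of code of your own. Each camera call takes 0.05 s, during which the arm holds its last target. There are 200 camera calls.

## Working session

There is one attempt and no reset: what is moved stays moved. The work goes in short steps, each a Python script; the robot and the scene stay as the last script left them, time stands still between calls to the robot, and variables do not carry over. Pictures are saved under pics/ and viewed, at most 10 in all, crops included, and the job is handed in when it is done.

```bash
mkdir -p pics
cat > h.py <<'E'
import numpy as np, cv2
from station import env, optics
def cam(n):
    c=optics.camera(n); h=c["img"].shape[0]
    c["f"]=h/2/np.tan(np.radians(c["vertical_fov"])/2)
    c["R"]=cv2.Rodrigues(np.array(c["rvec"],float))[0]; c["t"]=np.array(c["tvec"],float).ravel(); return c
def cloud(c):
    v,u=np.indices(c["range_z"].shape); z=c["range_z"]
    p=np.stack([(u-c["cx"])*z/c["f"],(v-c["cy"])*z/c["f"],z],-1)
    w=(p-c["t"])@c["R"]; w[z==0]=np.nan; return w
def ray(c,u,v,h):
    d=c["R"].T@np.array([(u-c["cx"])/c["f"],(v-c["cy"])/c["f"],1]); o=-c["R"].T@c["t"]
    return o+d*(h-o[2])/d[2]
E
python3 - <<'E'
from h import *
for n in("scene","top"):
    c=cam(n); cv2.imwrite(f"pics/{n}0.png",c["img"]); np.savez(f"{n}0.npz",**c)
    print(n,c["f"],c["cx"],c["cy"],-c["R"].T@c["t"],c["R"][2],(c["range_z"]>0).mean())
o=env.get_obs(); print(o["time_s"],o["ee_rot"],o["contact_force"],o["gripper_width"])
E
```

```text
scene 387.74998457948544 283.04979926997134 211.28787309720943 [ 0.96114489 -0.2505239   0.93859899] [-0.35985297  0.36080123 -0.86042333] 0.9957950680272109
top 529.6239650425905 275.48272748615756 209.2837543929481 [0.51353207 0.09888864 1.29136456] [ 0.07430634 -0.01361103 -0.99714257] 0.9959991496598639
0.1 [-7.89183007e-04  9.73109000e-01  2.30343633e-01 -2.46861437e-04] [ 0.7114921   0.10574307 -0.32339684] 0.08840442804767507
```

View pics/top0.png

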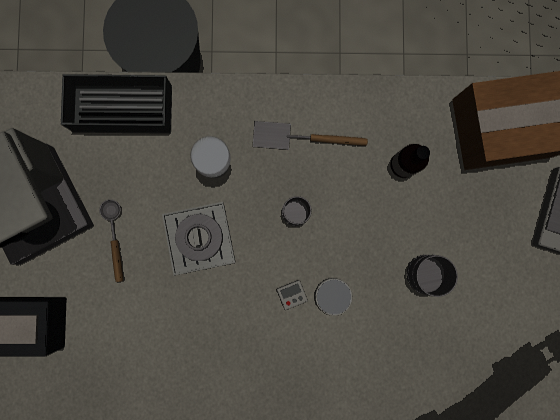

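View pics/scene0.png

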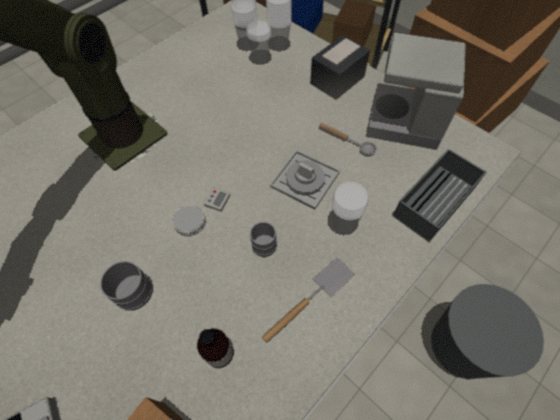

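The top view shows the nested lids at about (199,237) on the tray with the tab running near-vertical in the image. The wide tin is at about (432,275), the small tin at (296,212) and the cups at (210,157). The scene view agrees. Next I'll measure with the depth clouds.

```bash
cat > meas.py <<'E'
from h import *
def circ(p):
    A=np.c_[2*p,np.ones(len(p))]; s=np.linalg.lstsq(A,(p**2).sum(1),rcond=None)[0]
    return s[:2],np.sqrt(s[2]+s[:2]@s[:2])
if __name__=="__main__":
  for n in("top","scene"):
    c=dict(np.load(f"{n}0.npz")); w=cloud(c)
    print(n)
    L=ray(dict(np.load("top0.npz")),199,237,.03); C=ray(dict(np.load("top0.npz")),432,275,.09)
    print("guess",L.round(3),C.round(3))
    P=w.reshape(-1,3); P=P[np.isfinite(P[:,0])]
    near=lambda o,r:P[np.hypot(*(P[:,:2]-o[:2]).T)<r]
    a=near(L,.09); print(np.histogram(a[:,2],bins=np.arange(-.01,.09,.005)))
    for nm,o,r,lo,hi in(("tab",L,.05,.060,.080),("collar",L,.05,.037,.048),("plate",L,.075,.021,.031),("rim",C,.07,.082,.1)):
        a=near(o,r); a=a[(a[:,2]>lo)&(a[:,2]<hi)]
        if len(a)<4: print(nm,len(a)); continue
        q=a[:,:2].astype(np.float32); rc=cv2.minAreaRect(q)
        print(nm,len(a),"z",np.median(a[:,2]).round(4),"mean",q.mean(0),"rect",np.round(rc[0],4),np.round(rc[1],4),rc[2],"mincirc",cv2.minEnclosingCircle(q),"fit",circ(q.astype(float)))
E
python3 meas.py
```

```text
top
guess [0.54  0.263 0.03 ] [ 0.456 -0.273  0.09 ]
(array([   3,  217, 1021,  954,  212,  200,  379,  857,  160,   37,  147,
         35,    5,    2,    8,   36,   51,    6,    0]), array([-0.01 , -0.005,  0.   ,  0.005,  0.01 ,  0.015,  0.02 ,  0.025,
        0.03 ,  0.035,  0.04 ,  0.045,  0.05 ,  0.055,  0.06 ,  0.065,
        0.07 ,  0.075,  0.08 ,  0.085]))
tab 101 z 0.0713 mean [0.5401429  0.26437134] rect [0.5401 0.265 ] [0.0398 0.0122] 10.627548217773438 mincirc ((0.5401215553283691, 0.264386922121048), 0.020120559260249138) fit (array([0.54017768, 0.26380507]), np.float64(0.012176346138810074))
collar 207 z 0.0428 mean [0.540569   0.26516664] rect [0.5402 0.2652] [0.0603 0.0597] 64.26165771484375 mincirc ((0.5401566624641418, 0.2649000585079193), 0.03104924038052559) fit (array([0.54030289, 0.26527212]), np.float64(0.027171527573034367))
plate 1285 z 0.0266 mean [0.5401572  0.26424745] rect [0.5406 0.2658] [0.1098 0.11  ] 0.3661727011203766 mincirc ((0.5402743220329285, 0.2650706470012665), 0.055936504155397415) fit (array([0.54042752, 0.26518438]), np.float64(0.0427240966
[... 900 characters left out ...]
5461] rect [0.5451 0.2622] [0.0596 0.0594] 84.6618881225586 mincirc ((0.5440934300422668, 0.26180246472358704), 0.03181812912225723) fit (array([0.5457045 , 0.26234956]), np.float64(0.025563295025712095))
plate 678 z 0.0268 mean [0.549834  0.2565332] rect [0.5453 0.2617] [0.1075 0.1125] 40.79134750366211 mincirc ((0.5443201065063477, 0.262498140335083), 0.05761798471212387) fit (array([0.54466336, 0.26328182]), np.float64(0.04518826931885606))
rim 317 z 0.0894 mean [ 0.45977393 -0.28603265] rect [ 0.4594 -0.2851] [0.0946 0.0921] 22.36713218688965 mincirc ((0.45877379179000854, -0.2839263081550598), 0.048384904861450195) fit (array([ 0.45978683, -0.28474803]), np.float64(0.04525045849687204))
```

```bash
cat >> h.py <<'E'
def q(deg): a=np.radians(deg)/2; return [0,np.cos(a),np.sin(a),0]
E
python3 - <<'E'
from h import *
for p in([.5425,.264,.25],[.5425,.264,.046],[.457,-.283,.25],[.457,-.283,.13]):
    for y in(10.5,-169.5):
        r=env.ik(p,q(y)); print(p,y,None if r is None else np.round(r,2))
p=[.457,-.283,.27]; y=10.5
env.movep(p,q(y)); c=cam("wrist"); np.savez("wA.npz",**c,eef=env.get_obs()["eef_pos"])
cv2.imwrite("pics/wA.png",c["img"])
env.movep([.5425,.264,.27],q(y)); env.wait(.2);c=cam("wrist"); np.savez("wB.npz",**c,eef=env.get_obs()["eef_pos"])
cv2.imwrite("pics/wB.png",c["img"])
cv2.imwrite("pics/wAB.png",np.hstack([cv2.imread("pics/wA.png"),c["img"]])[:,::1][::1] if 0 else cv2.resize(np.hstack([cv2.imread("pics/wA.png"),c["img"]]),(800,300)))
o=env.get_obs(); print(o["time_s"],o["eef_pos"],o["ee_rot"],-c["R"].T@c["t"],c["R"][2])
E
```

```text
[0.5425, 0.264, 0.25] 10.5 [-0.5   0.64 -0.06  1.63  0.04  0.87 -1.96]
[0.5425, 0.264, 0.25] -169.5 [-0.03  0.8  -0.96  1.6   0.7   1.12  0.59]
[0.5425, 0.264, 0.046] 10.5 [-0.61  0.94  0.15  1.77 -0.28  0.45 -1.66]
[0.5425, 0.264, 0.046] -169.5 [-0.15  1.03 -0.71  1.74  0.95  0.76  0.4 ]
[0.457, -0.283, 0.25] 10.5 [ 0.53  0.56 -0.1   1.82  0.07  0.77 -0.99]
[0.457, -0.283, 0.25] -169.5 [ 1.03  0.72 -0.98  1.79  0.69  1.02  1.53]
[0.457, -0.283, 0.13] 10.5 [ 0.51  0.74 -0.07  1.93  0.1   0.48 -1.02]
[0.457, -0.283, 0.13] -169.5 [ 0.94  0.86 -0.82  1.91  0.9   0.79  1.36]
3.6417 [0.54281678 0.26327803 0.27004666] [1.03006740e-04 9.95859595e-01 9.09046381e-02 6.14750246e-05] [0.60957618 0.275352   0.41662585] [-0.26242162 -0.04892116 -0.96371241]
```

View pics/wAB.png

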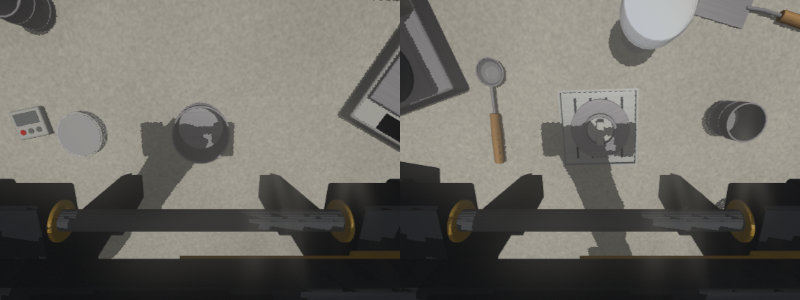

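Left half (over the tin): the mouth is at about (202,132). Right half (over the tray): the lids are at about (600,127) with the tab fully visible between the fingers. I'll run the same measurements from the wrist clouds.

```bash
cat > mw.py <<'E'
from h import *; from meas import circ
def rep(c,items):
    P=cloud(c).reshape(-1,3); P=P[np.isfinite(P[:,0])]
    for nm,o,r,lo,hi in items:
        a=P[np.hypot(*(P[:,:2]-o).T)<r]; a=a[(a[:,2]>lo)&(a[:,2]<hi)]
        if len(a)<9: print(nm,len(a)); continue
        f=a[:,:2].astype(np.float32); rc=cv2.minAreaRect(f)
        print(nm,len(a),"z",np.round(np.median(a[:,2]),4),"mean",f.mean(0).round(4),"rect",np.round(rc[0],4),np.round(rc[1],4),round(rc[2],1),"circ",np.round(cv2.minEnclosingCircle(f)[0],4),round(cv2.minEnclosingCircle(f)[1],4),"fit",circ(f.astype(float))[0].round(4))
E
python3 - <<'E'
from mw import *
L=np.array([.5425,.264]);C=np.array([.457,-.283])
c=dict(np.load("wB.npz")); rep(c,[("tab",L,.05,.06,.08),("tabhi",L,.05,.065,.074),("collar",L,.05,.039,.048),("plate",L,.075,.022,.031)]); print(c["eef"])
c=dict(np.load("wA.npz")); rep(c,[("rim",C,.07,.084,.096),("rim2",C,.07,.0,.096)]); print(c["eef"])
E
```

```text
tab 339 z 0.0706 mean [0.5443 0.2637] rect [0.5436 0.2636] [0.0399 0.011 ] 10.4 circ [0.5434 0.2636] 0.0204 fit [0.5441 0.2638]
tabhi 331 z 0.0706 mean [0.5439 0.2637] rect [0.5436 0.2635] [0.0399 0.011 ] 10.2 circ [0.5433 0.2639] 0.0203 fit [0.5437 0.2638]
collar 603 z 0.0424 mean [0.5455 0.2641] rect [0.5441 0.2638] [0.06   0.0611] 12.7 circ [0.5434 0.2638] 0.031 fit [0.5435 0.2637]
plate 4153 z 0.0265 mean [0.5462 0.2642] rect [0.5434 0.2642] [0.1102 0.1103] 12.5 circ [0.5434 0.2636] 0.056 fit [0.5436 0.2637]
[0.54281678 0.26327803 0.27004666]
rim 826 z 0.0903 mean [ 0.4553 -0.2851] rect [ 0.4579 -0.2845] [0.0926 0.0932] 10.6 circ [ 0.4578 -0.2846] 0.047 fit [ 0.4582 -0.2845]
rim2 7287 z 0.006 mean [ 0.4603 -0.2829] rect [ 0.4682 -0.2793] [0.1156 0.139 ] 18.3 circ [ 0.457 -0.283] 0.0701 fit [ 0.4644 -0.2816]
[ 0.45621646 -0.28468893  0.26982967]
```

```bash
cat >> h.py <<'E'
def pr(s):
    o=env.get_obs(); print(s,round(o["time_s"],2),np.round(o["eef_pos"],4),"F",np.round(o["contact_force"],1),"w",round(o["gripper_width"],4),"ff",np.round(o["finger_force"],1)); return o
E
python3 - <<'E'
from h import *
Q=q(10.3)
env.servo_line([.5435,.2637,.12],.15,Q); env.wait(.2); o=pr("above")
d=np.array([.5435,.2637,.12])-o["eef_pos"]; print(d)
env.servo_line(np.array([.5435,.2637,.047])+d,.08); env.wait(.2); pr("down")
env.move_gripper(.045); pr("pre")
env.move_gripper(.0,35); env.wait(.2); pr("gripped")
b=env.get_obs()["eef_pos"]
env.servo_line([b[0],b[1],.10],.04); env.wait(.2); pr("up")
env.servo_line([b[0],b[1],.28],.15); env.wait(.2); pr("up2")
c=cam("wrist"); cv2.imwrite("pics/w2.png",c["img"]); np.savez("w2.npz",**c)
E
```

```text
above 4.99 [0.544  0.2639 0.1208] F [-0.1 -1.1  0.6] w 0.0879 ff 0.0
[-0.00045532 -0.00019329 -0.00081585]
down 6.27 [0.5433 0.2636 0.0467] F [-0.9  0.2 -0.5] w 0.0881 ff 0.0
pre 7.04 [0.543  0.2635 0.0462] F [ 1.2  0.2 -0.1] w 0.0451 ff 0.0
gripped 7.84 [0.543  0.2638 0.0462] F [-0.4  0.5 -0.7] w 0.0115 ff 35.0
up 9.53 [0.5429 0.2638 0.0998] F [-1.  0. -3.] w 0.012 ff 35.0
up2 11.08 [0.5427 0.2636 0.2793] F [ 0.4 -0.5 -2.8] w 0.0119 ff 35.0
```

View pics/w2.png

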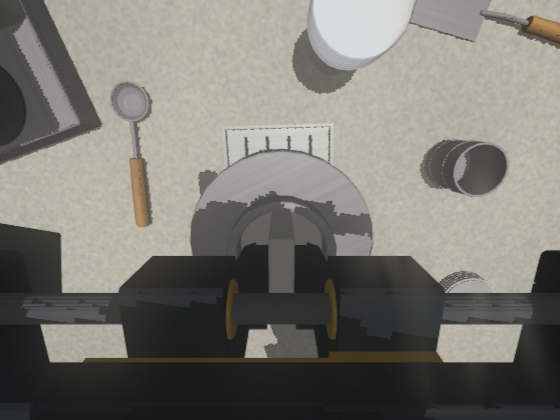

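Both lids are held and off the tray: the plate spans about (190–372, 150–250) with the tab between the pads. I'll check level, carry them over and look again.

```bash
cat > pl.py <<'E'
from h import *; from meas import circ
def plate(c,o):
    "plane + outline circle of held outer plate, o = expected plate-top centre"
    P=cloud(c).reshape(-1,3); P=P[np.isfinite(P[:,0])]
    a=P[(np.hypot(*(P[:,:2]-o[:2]).T)<.065)&(abs(P[:,2]-o[2])<.009)]
    r=np.hypot(*(a[:,:2]-o[:2]).T); b=a[(r>.034)&(r<.053)]
    k=np.linalg.lstsq(np.c_[b[:,:2]-o[:2],np.ones(len(b))],b[:,2],rcond=None)[0]
    f=a[:,:2]; ang=np.arctan2(*(f-o[:2]).T[::-1]); bins=np.round(ang/.1)
    e=np.array([f[bins==i][np.argmax(np.hypot(*(f[bins==i]-o[:2]).T))] for i in np.unique(bins) if (bins==i).sum()>3])
    e=e[np.hypot(*(e-o[:2]).T)>.05]
    print("plate n",len(b),"tilt deg",np.degrees(k[:2]).round(2),"z",k[2].round(4),"exp",o[2].round(4),"edge",len(e),circ(e))
E
python3 - <<'E'
from pl import *
o=env.get_obs()["eef_pos"]; plate(dict(np.load("w2.npz")),np.array([o[0]+.0005,o[1],o[2]-.0202]))
Q=q(10.3); T=np.array([.4574,-.2845])
env.servo_line([*T,.28],.22,Q); env.wait(.3); o=pr("over"); e=o["eef_pos"]
plate(cam("wrist"),np.array([e[0]+.0005,e[1],e[2]-.0202]))
env.servo_line([*(2*T-e[:2]),.165],.12); env.wait(.3); o=pr("hover"); e=o["eef_pos"]
c=cam("wrist"); plate(c,np.array([e[0]+.0005,e[1],e[2]-.0202]))
cv2.imwrite("pics/s3.png",cam("scene")["img"][200:340,40:240].repeat(4,0).repeat(4,1))
E
```

```text
plate n 8183 tilt deg [-0.15  0.03] z 0.2598 exp 0.2592 edge 35 (array([0.54375853, 0.26343379]), np.float64(0.05541590229079725))
over 14.11 [ 0.4575 -0.2843  0.28  ] F [ 1.2  0.  -2.6] w 0.0116 ff 35.0
plate n 8178 tilt deg [-0.12  0.06] z 0.2606 exp 0.2598 edge 35 (array([ 0.45865002, -0.28447255]), np.float64(0.05537358612075592))
hover 15.57 [ 0.4575 -0.2848  0.1654] F [-1.2 -0.8 -2.2] w 0.0117 ff 35.0
plate n 8182 tilt deg [-0.05  0.07] z 0.146 exp 0.1452 edge 35 (array([ 0.45861275, -0.28491553]), np.float64(0.05539885496320619))
```

View pics/s3.png

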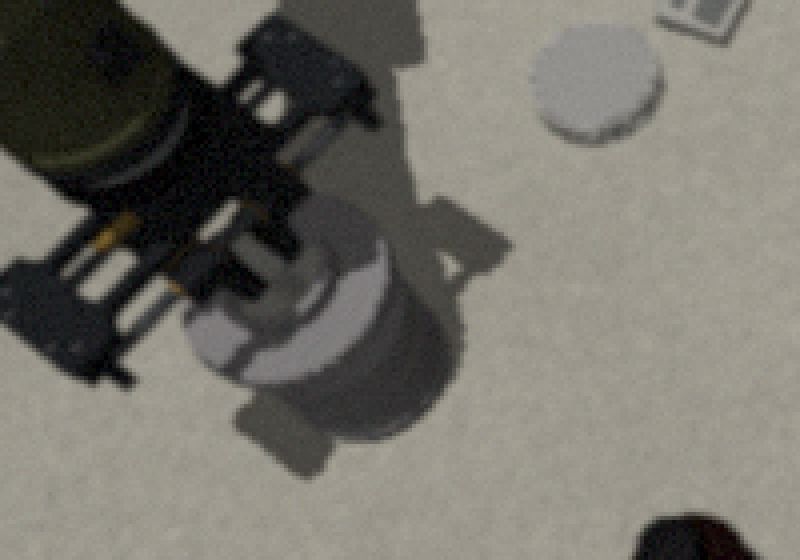

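The crop shows the lids held level over the tin, with the plate at about (290,310) over the body at (370,370). Now I'll lower in small force-checked steps.

Run:
```python
from h import *
T=np.array([.4574,-.2845])
env.servo_line([*T,.136],.06); env.wait(.15); e=pr("pre")["eef_pos"]
bias=np.clip(T-e[:2],-.001,.001); zb=.136-e[2]
F0=env.get_obs()["contact_force"][2]
for z in np.arange(.133,.1145,-.0015):
    env.servo_line([*(T+bias),z+zb],.03); env.wait(.08); o=pr(round(z,4))
    F=np.array(o["contact_force"])
    if F[2]-F0>9 or np.hypot(*F[:2])>12: break
plate=__import__("pl").plate; e=o["eef_pos"]
plate(cam("wrist"),np.array([e[0]+.001,e[1],e[2]-.0195]))
```

```text
pre 16.45 [ 0.4576 -0.2846  0.1363] F [ 0.9  0.6 -3.1] w 0.0118 ff 35.0
0.133 16.79 [ 0.4572 -0.2844  0.1328] F [-0.7 -0.6 -3.1] w 0.012 ff 35.0
0.1315 17.12 [ 0.4572 -0.2844  0.1312] F [ 0.2 -0.8 -3. ] w 0.0117 ff 35.0
0.13 17.46 [ 0.4571 -0.2843  0.1297] F [-0.6 -0.3 -1.5] w 0.012 ff 35.0
0.1285 17.79 [ 0.4572 -0.2843  0.1282] F [ 0.1 -0.3 -3. ] w 0.0122 ff 35.0
0.127 18.12 [ 0.4572 -0.2844  0.1267] F [-0.7 -0.1 -3.2] w 0.0121 ff 35.0
0.1255 18.46 [ 0.4572 -0.2844  0.1252] F [ 0.3  0.3 -2.8] w 0.0117 ff 35.0
0.124 18.79 [ 0.4571 -0.2843  0.1237] F [-0.7 -0.1 -2.6] w 0.0117 ff 35.0
0.1225 19.12 [ 0.4572 -0.2843  0.1222] F [ 0.8 -0.8 -3.1] w 0.0116 ff 35.0
0.121 19.46 [ 0.4572 -0.2843  0.1207] F [-0.5 -0.3 -3.1] w 0.0117 ff 35.0
0.1195 19.79 [ 0.4572 -0.2843  0.1192] F [-0.3 -0.2 -2.9] w 0.0116 ff 35.0
0.118 20.12 [ 0.4574 -0.2845  0.1181] F [-0.6  0.8  3.5] w 0.0119 ff 35.0
0.1165 20.46 [ 0.4574 -0.2845  0.118 ] F [-4.   1.8 17.8] w 0.0118 ff 35.0
plate n 8244 tilt deg [-0.03 -0.01] z 0.0986 exp 0.0985 edge 35 (array([ 0.45864489, -0.28461289]), np.float64(0.05528082055541034))
```

Run:
```python
from mw import *
T=np.array([.4574,-.2845])
env.servo_line([*T,.1182],.03); env.wait(.2); pr("relax")
env.move_gripper(.03); env.wait(.1); pr("open")
env.move_gripper(.088)
env.servo_line([*T,.20],.1); 
env.servo_line([*T,.33],.2); env.wait(.2); pr("up")
c=cam("wrist"); cv2.imwrite("pics/w4.png",c["img"]); np.savez("w4.npz",**c)
C=np.array([.458,-.2845])
rep(c,[("tab",C,.05,.135,.148),("collar",C,.05,.109,.120),("plate",C,.075,.093,.103)])
```

```text
relax 20.96 [ 0.4575 -0.2845  0.1181] F [0.6 0.3 1.3] w 0.0115 ff 35.0
open 21.52 [ 0.4574 -0.2845  0.1182] F [ 0.6  0.5 -0.7] w 0.03 ff 0.0
up 24.44 [ 0.4568 -0.2842  0.3287] F [-0.4 -0.5  0.4] w 0.0878 ff 0.0
tab 380 z 0.1425 mean [ 0.4588 -0.2847] rect [ 0.4581 -0.2849] [0.0398 0.0118] 10.2 circ [ 0.4582 -0.2848] 0.0203 fit [ 0.4586 -0.2849]
collar 673 z 0.1143 mean [ 0.4602 -0.2848] rect [ 0.4585 -0.2848] [0.0601 0.0604] 9.0 circ [ 0.458 -0.285] 0.031 fit [ 0.4582 -0.2851]
plate 4537 z 0.0985 mean [ 0.4609 -0.2847] rect [ 0.4586 -0.2855] [0.1101 0.111 ] 10.2 circ [ 0.4582 -0.2853] 0.0561 fit [ 0.4584 -0.2851]
```

View pics/w4.png

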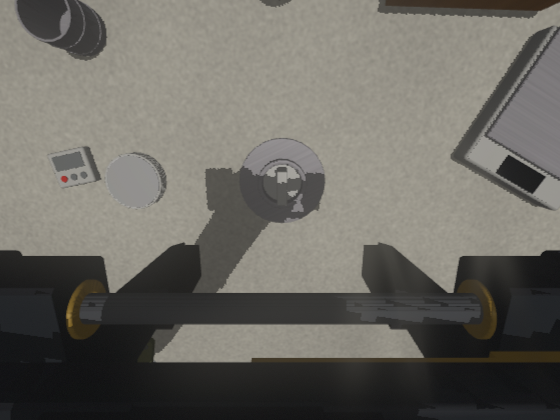

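The outer lid lies at (283,180) in the image, flat over the tin. The tab top at 142 mm and the plate at 98 mm match full seating. Next I'll pinch the collar and lift.

Run:
```python
from pl import *
C=np.array([.4580,-.2849])
env.servo_line([*C,.16],.15); env.wait(.2); e=pr("pre")["eef_pos"]; b=np.r_[C,.16]-e
env.servo_line(np.r_[C,.1015]+b,.06); env.wait(.25); pr("down")
env.move_gripper(.07); env.wait(.1); pr("near")
env.move_gripper(.0,25); env.wait(.3); o=pr("grip"); e=o["eef_pos"]
cv2.imwrite("pics/w5.png",cam("wrist")["img"])
for dz in(.003,.01):
    env.servo_line([e[0],e[1],o["eef_pos"][2]+dz],.03); env.wait(.2); pr(dz)
c=cam("wrist"); p=env.get_obs()["eef_pos"]; plate(c,np.array([C[0]+.0002,C[1],p[2]-.0035]))
s=cam("scene"); im=s["img"][200:340,40:240].repeat(2,0).repeat(2,1)
cv2.imwrite("pics/m5.png",np.hstack([cv2.resize(c["img"],(400,300)),cv2.resize(im,(400,300))]))
```

```text
pre 25.98 [ 0.4584 -0.2851  0.1606] F [ 0.3  0.7 -0.3] w 0.0884 ff 0.0
down 27.36 [ 0.4578 -0.2848  0.1012] F [ 0.5  0.4 -0. ] w 0.0882 ff 0.0
near 27.92 [ 0.4576 -0.2846  0.1008] F [-0.2  0.7 -0.6] w 0.0699 ff 0.0
grip 28.52 [ 0.4576 -0.2847  0.1008] F [-0.9  0.4  0.6] w 0.0614 ff 25.0
0.003 29.02 [ 0.4576 -0.2847  0.1038] F [ 0.8  0.  -1.1] w 0.0611 ff 25.0
0.01 29.6 [ 0.4575 -0.2846  0.1108] F [-0.6  0.4 -1.8] w 0.0609 ff 25.0
plate n 9523 tilt deg [-0.14 -0.06] z 0.1087 exp 0.1073 edge 47 (array([ 0.45816997, -0.28476862]), np.float64(0.05570250417694944))
```

View pics/m5.png

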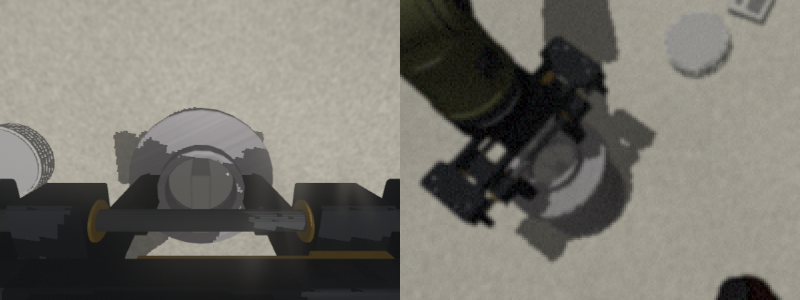

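The lid has risen 10 mm and is level, with the fingers at about (140–255, 195) on the collar. Continuing up.

Run:
```python
from pl import *; from mw import rep
p=env.get_obs()["eef_pos"]; C=np.array([.4576,-.2847])
env.servo_line([*C,.14],.05); env.servo_line([*C,.205],.1); env.wait(.4); pr("top")
c=cam("wrist"); p=env.get_obs()["eef_pos"]; plate(c,np.array([.4582,-.2848,p[2]-.0025]))
s=cam("scene"); t=cam("top"); K=np.array([.458,-.2845])
for k in(s,t): rep(k,[("tab",K,.05,.13,.15),("flange",K,.08,.088,.1)])
cv2.imwrite("pics/m6.png",np.hstack([cv2.resize(s["img"][180:330,20:220],(400,300)),cv2.resize(c["img"],(400,300))]))
```

```text
top 31.63 [ 0.4575 -0.2846  0.2048] F [-0.4  0.  -1.2] w 0.0613 ff 25.0
plate n 9646 tilt deg [-0.17 -0.04] z 0.2027 exp 0.2023 edge 47 (array([ 0.45811408, -0.2847206 ]), np.float64(0.05568891233618078))
tab 0
flange 860 z 0.0953 mean [ 0.4782 -0.285 ] rect [ 0.4754 -0.2841] [0.0704 0.1007] 2.6 circ [ 0.4598 -0.2852] 0.0513 fit [ 0.4663 -0.285 ]
tab 0
flange 335 z 0.0948 mean [ 0.4688 -0.2558] rect [ 0.4694 -0.2717] [0.0652 0.1001] 36.9 circ [ 0.4557 -0.2826] 0.0514 fit [ 0.4554 -0.281 ]
```

View pics/m6.png

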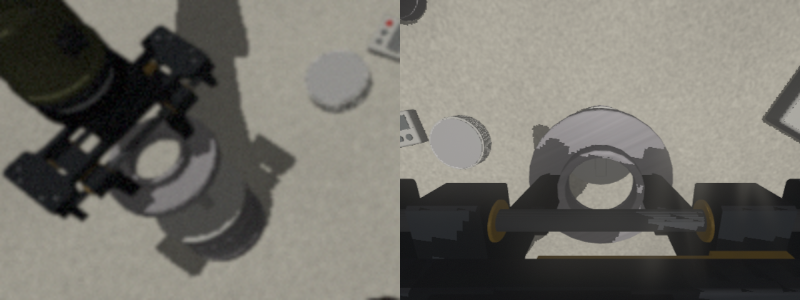

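The outer lid is held level at about (165,165) in the left half. The inner lid's flange stays on the rim at about (205,235), with its top at 95 mm against 94 nominal. Handing in.

```bash
python3 -c "
from h import *
print(env.job_done())"
```

```text
the job is handed in; nothing more can be done
None
```

The job is handed in at about 32 s of the 58 s limit: the inner lid is seated in the wide tin (flange top measured at 95 mm, 94 mm nominal), and the gripper still holds the outer lid level about 10 cm above the tin.

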